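# Load the reel stand and lower its presser foot

## Task

Slide the empty fly-reel spool along the channel of the reel stand until it is fully home against the column, keeping it flat on the base. Then, with the spool home, push down the lever on the side of the stand's head until the presser foot bears on the spool, and leave the lever down. Leave the other things on the cabinet top where they are.

Things in the scene. Friction and masses are not known exactly. Their poses are not given: they have to be found in the camera images.
- stand: Reel stand, fixed to the cabinet top; place and turn vary. Origin: centre of the underside of its 150 x 340 x 12 mm aluminium base; long side along its y, z up. Two steel fences (10 mm wide, tops 28 mm over the cabinet top, inner faces at x = -59 and +59 mm, y from -150 to +85 mm) make a channel along y, open at the -y end, the column at the other
- stop (a point): Middle of the lower edge of the column's flat face that ends the channel: x = 0, y = +85, z = 12 mm in the stand's frame. The grey column is 70 x 70 mm (y to +155 mm), its top 145 mm over the cabinet top. From it a nose, 50 mm wide, z from 110 to 145 mm, reaches back over the channel to y = +27 mm
- foot: Presser foot under the nose: upright 12 mm steel rod with a 20 mm round rubber pad, at x = 0, y = +42 mm of the stand. Origin: centre of the pad's underside, 75 mm over the cabinet top with the lever fully up; sinks 27.6 mm per rad of lever
- seat (a point): Where the centre of the spool's underside lies when the spool is fully home: on the base at x = 0, y = +30, z = 12 mm of the stand's frame
- spool: Empty black plastic fly-reel spool lying flat in the channel: two 110 mm flanges, each 6 mm thick, on a 76 mm arbor; 30 mm high over the flanges; a 44 mm steel hub plate on top (34 mm high); a crank knob (12 mm across, top 44 mm above the underside) 43 mm off its axis along its x. 0.16 kg. Origin: centre of its underside; z is its axis, up
- lever (a joint): Lever angle in rad: 0 fully up (arm rising 48 degrees above level, pointing away from the column along the stand's +x), growing as it is pushed down; at about 1.05 (arm 12 degrees below level) the foot meets the hub of a spool that is home. Stays where it is left; takes about 3 N at its pad
- lever_pivot (a point): The lever's pivot, on the column's +x side at x = +44, y = +120, z = +118 mm of the stand's frame; its axis is the stand's y axis
- lever_pad (a point): Middle of the flat black finger pad (42 mm long, 24 mm wide, 9 mm thick) at the lever's end, 85 mm from the pivot; the whole lever is 102 mm long
- bowl: Blue ceramic bowl of swivels, 116 mm across, 46 mm high; origin under its centre. Bystander
- jar: Glass jar of spinners with an aluminium cap, 72 mm across, 104 mm high; origin under its centre. Bystander
- pliers: Stainless pliers lying flat, 150 mm long along its x axis, 14 mm high; origin under the pivot. Bystander
- old_reel: Small fly reel with a foot at its rim, 80 mm across, 40 mm high; origin under its centre. Bystander
- fly_box: Closed grey fly box, 100 x 150 x 32 mm; origin under its centre. Bystander
- driver: Screwdriver lying along its x axis. Bystander
- oil: Small white oil bottle, 40 mm across, 100 mm high; origin under its centre. Bystander
There are look-alikes about, which are no part of the job. Leave any purple or yellow look-alike of the spool alone.

How it is judged:
By the outcome, as a careful person would: the job done as asked, in the order asked, and still so for the second after the job is handed in, with the robot touching nothing.
It also fails if it takes over 48 s, if anything falls off the work surface, if the arm or the gripper's body presses on something with over 40 N, if the wrist force passes 120 N, or if a joint passes its speed limit or range.

## Robot

A 7-joint arm with a two-finger parallel gripper is mounted at the origin on the work surface. World frame = base frame: x ahead of the robot, y to its left, z up, the work surface at z = 0. Lengths are in m, angles in degrees, forces in N, time in s.
With the tool pointing down it reaches from about 0.35 to 0.9 m from the base axis. Payload 19.9 kg.
Tool frame: the origin (TCP) lies midway between the tips of the shut fingers; the grasp point (between the pads) lies env.pinch_z behind it (env.pinch_z is the distance from the TCP to the grasp point, in m); z points along the fingers, y is the line along which they close (so a half turn about z gives the same grasp; the last joint's range is limited). The gripper opens to 94 mm and grips with 3 to 60 N. Pads are 16 mm wide; open, the fingers measure 119 mm over their backs; the gripper's body (75 mm by 177 mm) begins 78 mm behind the grasp point.
Start: joints at [70.216, 23.915, -0.59, 92.452, 0.269, 63.638, -3.037], TCP at [0.187, -0.596, 0.205] pointing down, gripper open.
Joint ranges: [-161.28, 161.28], [-22.2, 115.67], [-73.04, 71.86], [3.21, 147.25], [-68.34, 248.33], [10.77, 114.83], [-161.83, 161.83]. Speed limits (degrees/s): [108.29, 108.29, 136.94, 136.94, 172.46, 172.46, 172.46].

## Interface

Orientations are given as a 3x3 rotation matrix whose columns are the frame's x, y, z axes.
In Python, from plant import telemetry, vision, ticket, trace, pinpoint, env gives the robot as it stands.
- The arm moves only by the tool carry_out, never from a script. Its argument "steps" is a list of rows, each a list of 2 entries, a list of its own where there are three numbers: the shift along the world's x, y, z in mm, then the turn about the world's z in rad. In form: [[[dx, dy, dz], yaw], ...]. A call has 1 to 12 rows; each row is the pose to reach, as a shift and turn from the pose commanded when the call began; what a row does not reach only later rows make up. A row lasts 1/12 s, in which the tool goes at most 41.7 mm and 7.16 degrees, less where a joint would pass 70% of its speed; a pose out of reach is approached as far as the arm can. A call with a gripper value outside its range is refused whole. "hand" is the finger opening in mm, from 0 to 94, set as the call begins (left out, the last holds). The fingers move at their own pace and stop on an object; "newtons" is the grip in N (left out, the last holds). Time passes only in rows, so rows that repeat a pose let the fingers close. It gives the time, the measured TCP pose, the force, the opening and the grip force at its end, in the units of the state.
- telemetry.observe(): the state, without advancing time (a new reading comes with each control period).
- vision.get_image(name): name is "scene" or "top"; returns a dict with "color" (480x640x3 uint8, red, green, blue), "range_z" (480x640 float32, m along the optical axis (not along the pixel's ray), 0 where there is no reading), "intrinsics" (3x3 intrinsics, pixels), "rvec" (rotation vector, rad) and "tvec" (3), from world to camera coordinates, as OpenCV has them. Camera axes: x right, y down, z forward; pixel columns grow to the right and rows downward; lengths in m; the calibration is good to about 2 mm. A picture is of the moment at which its call begins.
- ticket.finish_job(): hands the job in; it is judged then, once.
Trained networks look in a picture, given as the dict that the camera call returned (one of the last four; its "shot" number tells which), for a name from the list of things; names that differ only in an ending like _2 or _b are one class to them, and where a whole thing is asked for, a point or a joint stands for the part that bears it (a point fixed in the world has none). Each returns a list of dicts, best first, with "confidence" (0 to 1); they miss things now and then, are a little off and sometimes report something else, mostly with a low value. They report only what shows in the picture. A call takes as long as a camera call. They do not tell look-alikes from the thing itself.
- trace(picture, label): "pixels" (480x640 bool, what is visible of it) and "extent" ([left, top, right, bottom] in pixels, round what is visible of it).
- pinpoint(picture, label): "uv" ([column, row] in pixels: a listed point, or the origin of a listed thing).
The state is a dict: "t": time; "joints": joint angles; "dq": joint speeds; "tau": joint torques, N m; "tcp_pos": TCP position; "ee_rot": TCP orientation; "force": force on the tool from outside, world axes, zero at the start; "moment": the same for the moment, N m; "opening": finger opening in m; "grip_force": force on a finger pad.
Only numpy, scipy, OpenCV 4.12 (cv2) and the standard library are available. Lean on these libraries where they do the work, as an engineer would, in place of code of your own. Each camera call takes 0.05 s, during which the arm holds its last target. There are 200 camera calls.

## Working session

There is one attempt and no reset: what is moved stays moved. The work goes in short steps, Python scripts to look and compute and a tool call to move; the robot and the scene stay as the last step left them, time stands still between calls to the robot, and variables do not carry over. Pictures are saved under pics/ and viewed, at most 10 in all, crops included, and the job is handed in when it is done.

Besides the shell and the picture viewer there is one more tool, called after "Emit:" in YAML: its name, and indented under it one key for each argument. carry_out: Moves the arm, as the interface text tells. Its arguments: {"type":"object","properties":{"steps":{"type":"array"},"hand":{"type":"number"},"newtons":{"type":"number"}},"required":["steps"]}

```bash
mkdir -p pics
cat > h.py <<'E'
import numpy as np, cv2
from plant import telemetry, vision, ticket, trace, pinpoint, env
def cam(p):
    R=cv2.Rodrigues(np.array(p["rvec"],float))[0]; return R,np.array(p["tvec"],float).ravel(),np.array(p["intrinsics"])
def ray(p,uv,z):
    R,t,K=cam(p); c=-R.T@t; d=R.T@np.linalg.inv(K)@[uv[0],uv[1],1]; return c+d*(z-c[2])/d[2]
def cloud(p):
    R,t,K=cam(p); Z=p["range_z"]; v,u=np.mgrid[:480,:640]
    P=np.stack([(u-K[0,2])/K[0,0]*Z,(v-K[1,2])/K[1,1]*Z,Z],-1); W=(P-t)@R; W[Z<=0]=np.nan; return W
def proj(p,X):
    R,t,K=cam(p); q=K@(R@np.array(X)+t); return q[:2]/q[2]
def save(p,n): cv2.imwrite("pics/"+n+".png",p["color"][:,:,::-1])
E
python3 - <<'E'
from h import *
print(env.pinch_z, {k:np.round(v,3).tolist() for k,v in telemetry.observe().items()})
ims=[]
for n in("scene","top"):
    p=vision.get_image(n); save(p,n); W=cloud(p)
    print(n,np.round(p["tvec"],3),np.round(-cam(p)[0].T@cam(p)[1],3))
    for l in("stop","foot","seat","spool","lever_pivot","lever_pad"):
        for r in pinpoint(p,l)[:4]:
            u,v=np.array(r["uv"]).round().astype(int); z=dict(stop=.012,foot=.075,seat=.012,spool=.012,lever_pivot=.118,lever_pad=.175)[l]
            print(l,r["uv"],round(r["confidence"],2),ray(p,r["uv"],z).round(3),W[v,u].round(3) if 0<=v<480 and 0<=u<640 else'')
E
```

```text
0.0188 {'t': 0.0, 'joints': [70.215, 23.947, -0.591, 92.486, 0.27, 63.636, -3.036], 'dq': [-0.06, -0.007, -0.128, -0.091, -0.035, 0.017, 0.033], 'tau': [0.0, -85.126, 0.639, -42.6, -0.049, 0.019, 0.0], 'tcp_pos': [0.187, -0.596, 0.205], 'ee_rot': [[0.954, 0.299, -0.0], [0.299, -0.954, 0.001], [-0.0, -0.001, -1.0]], 'force': [-0.26, -0.3, 0.026], 'moment': [-0.029, -0.007, 0.006], 'grip_force': 0.0, 'opening': 0.094}
scene [ 0.51  -0.193  1.507] [1.091 0.641 0.983]
stop [370.6, 274.6] 0.89 [0.536 0.12  0.012] [0.584 0.166 0.096]
stop [294.8, 249.6] 0.33 [ 0.652 -0.07   0.012] [ 0.654 -0.066  0.015]
seat [361.7, 262.8] 0.76 [0.53  0.075 0.012] [0.53  0.076 0.012]
spool [275.7, 203.9] 0.85 [ 0.597 -0.257  0.012] [ 0.606 -0.239  0.03 ]
spool [347.0, 231.5] 0.75 [ 0.491 -0.04   0.012] [ 0.51  -0.018  0.041]
spool [233.2, 259.5] 0.7 [ 0.809 -0.137  0.012] [ 0.817 -0.119  0.034]
lever_pivot [366.7, 265.3] 0.65 [0.586 0.149 0.118] [0.591 0.155 0.128]
lever_pad [340.4, 259.9] 0.58 [0.658 0.135 0.175] [0.664 0.14  0.184]
top [-0.002  0.639  1.547] [ 0.478 -0.008  1.604]
stop [272.7, 275.4] 0.76 [0.529 0.139 0.012] [0.526 0.127 0.14 ]
stop [349.0, 238.4] 0.61 [ 0.633 -0.08   0.012] [ 0.634 -0.08   0.017]
seat [293.4, 276.7] 0.71 [0.525 0.08  0.012] [0.524 0.081 0.014]
spool [368.4, 178.1] 0.89 [ 0.809 -0.138  0.012] [ 0.805 -0.135  0.034]
spool [412.9, 254.9] 0.59 [ 0.585 -0.263  0.012] [ 0.583 -0.259  0.034]
spool [332.5, 289.5] 0.56 [ 0.487 -0.031  0.012] [ 0.486 -0.029  0.042]
lever_pivot [260.7, 247.8] 0.56 [0.599 0.162 0.118] [0.598 0.16  0.126]
lever_pad [210.5, 266.3] 0.66 [0.548 0.284 0.175] [0.552 0.301 0.101]
lever_pad [266.9, 228.4] 0.56 [0.645 0.14  0.175] [0.646 0.14  0.172]
```

View pics/top.png

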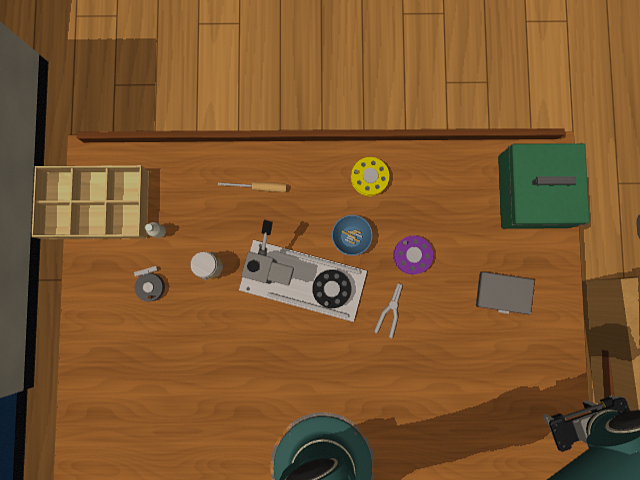

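View pics/scene.png

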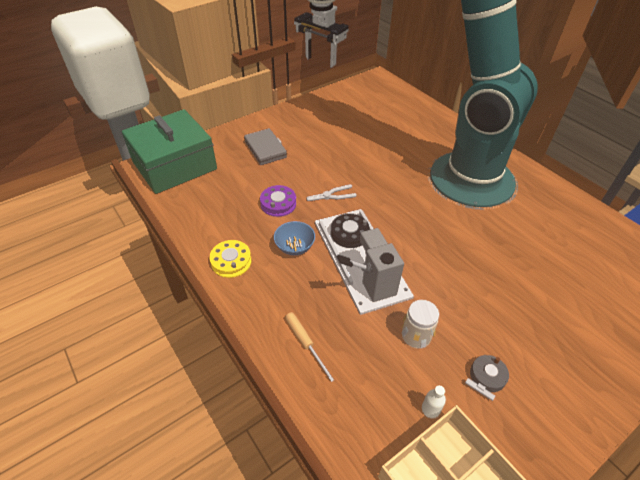

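The black spool at (332,289) in the top view lies in the stand's channel. The other candidates are the purple one at (413,255) and the yellow one at (370,176), both outside the stand and excluded by the task. I'll confirm this in a crop and fit the stand's frame.

```bash
cat >> h.py <<'E'
def stand(p):
    W=cloud(p); m=trace(p,"stand")[0]["pixels"]
    u,v=proj(p,[.53,.06,.012]); P=W[(np.hypot(W[...,0]-.53,W[...,1]-.06)<.3)&m&(W[...,2]>.007)&(W[...,2]<.034)]
    (c,s,a)=cv2.minAreaRect(P[:,:2].astype(np.float32)); return np.array(c),s,a,P
E
python3 - <<'E'
from h import *
p=vision.get_image("top"); cv2.imwrite("pics/crop.png",cv2.resize(p["color"][215:345,220:420,::-1],(800,520),interpolation=cv2.INTER_CUBIC))
for n in("top","scene"):
    p=vision.get_image(n); c,s,a,P=stand(p); print(n,c,s,a)
    W=cloud(p); T=W[(W[...,2]>.137)&(W[...,2]<.15)&(np.hypot(W[...,0]-.53,W[...,1]-.1)<.15)]
    print(" top rect",cv2.minAreaRect(T[:,:2].astype(np.float32)),np.median(T[:,2]))
    w=W[(W[...,2]>.05-.015)&(W[...,2]<.05)&(np.hypot(W[...,0]-.487,W[...,1]+.031)<.07)]
    print(" spool circ",cv2.minEnclosingCircle(w[:,:2].astype(np.float32)))
    k=W[(W[...,2]>.0495)&(W[...,2]<.062)&(np.hypot(W[...,0]-.487,W[...,1]+.031)<.07)]
    print(" knob",k.mean(0),len(k))
    try:
        m=trace(p,"pliers")[0]["pixels"]; q=W[m]; print(" pliers",np.nanmin(q,0),np.nanmax(q,0))
    except Exception as e: print(e)
E
```

```text
top [0.51550174 0.05387352] (0.33948418498039246, 0.1492825597524643) 74.25086975097656
 top rect ((0.5608018636703491, 0.13572272658348083), (0.12779612839221954, 0.11184630542993546), 74.50296020507812) 0.1448049051441656
 spool circ ((0.4859888553619385, -0.02660413831472397), 0.05973087251186371)
 knob [ 0.48543362 -0.02335747  0.05191452] 57
 pliers [ 0.35548968 -0.22692293 -0.00633953] [ 0.50452136 -0.1713672   0.02349059]
scene [0.51629072 0.05115284] (0.3423892557621002, 0.1505885124206543) 74.49427795410156
 top rect ((0.5410829782485962, 0.14481738209724426), (0.13262586295604706, 0.11253279447555542), 43.319183349609375) 0.14458615895430227
 spool circ ((0.4893698990345001, -0.030624544247984886), 0.05783173814415932)
 knob [ 0.46328856 -0.01638959  0.0535975 ] 24
 pliers [ 0.34098953 -0.24606212 -0.00431206] [ 0.50678256 -0.15078021  0.01766475]
```

View pics/crop.png

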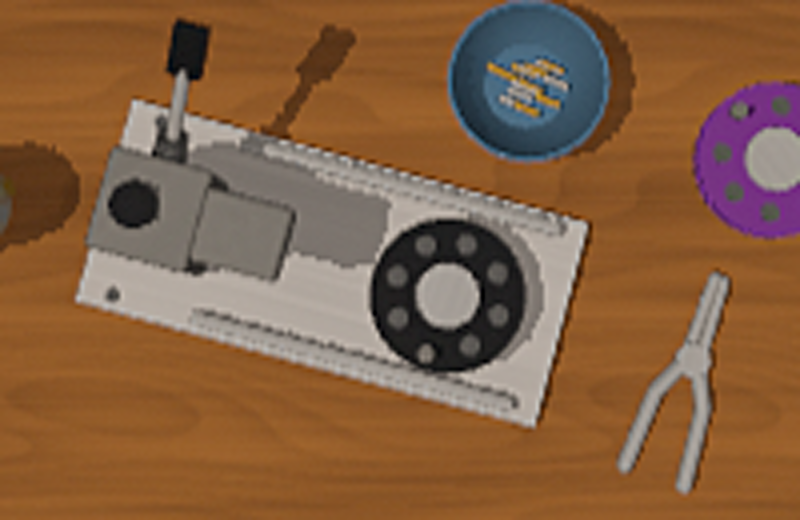

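The crop confirms it: the black spool lies in the channel, at crop (447,295), and the purple and yellow ones are outside. The stand centre is about (0.516, 0.0525), with its y axis at 74.4°. Next I move behind the spool with the fingers 40 mm apart.

Emit:
carry_out:
  steps:
    - [[20,35,10],0.07]
    - [[45,80,15],0.15]
    - [[65,112,15],0.23]
    - [[85,145,15],0.31]
    - [[105,180,15],0.39]
    - [[125,215,15],0.47]
    - [[145,250,15],0.55]
    - [[165,285,15],0.63]
    - [[185,320,15],0.71]
    - [[205,355,15],0.79]
    - [[225,390,15],0.87]
    - [[245,420,15],0.94]
  hand: 40
  newtons: 20

```text
t: 2.05
tcp_pos: [0.4326, -0.174, 0.2208]
ee_rot: [[0.317, 0.949, 0.001], [0.949, -0.317, -0.001], [-0.0, 0.001, -1.0]]
force: [1.2, -0.4, 0.1]
opening: 0.0397
grip_force: 0.0
```

Emit:
carry_out:
  steps:
    - [[20,35,0],0.03]
    - [[34,59,0],0.05]
    - [[39,67,0],0.054]
    - [[39,67,-30],0.054]
    - [[39,67,-60],0.054]
    - [[39,67,-90],0.054]
    - [[39,67,-120],0.054]
    - [[39,67,-140],0.054]
    - [[39,67,-140],0.054]
    - [[39,67,-140],0.054]

```text
t: 2.88
tcp_pos: [0.4706, -0.1096, 0.0804]
ee_rot: [[0.27, 0.963, -0.002], [0.963, -0.27, 0.001], [0.0, -0.002, -1.0]]
force: [0.6, -0.2, 0.2]
opening: 0.0401
grip_force: 0.0
```

Run:
```python
from h import *
s=telemetry.observe(); print({k:np.round(s[k],4).tolist() for k in("t","tcp_pos","ee_rot","force","opening","joints")})
p=vision.get_image("top"); cv2.imwrite("pics/crop2.png",cv2.resize(p["color"][215:345,220:420,::-1],(800,520),interpolation=cv2.INTER_CUBIC))
```

```text
{'t': 2.8833, 'tcp_pos': [0.4706, -0.1096, 0.0804], 'ee_rot': [[0.27, 0.9629, -0.0015], [0.9629, -0.27, 0.0005], [0.0001, -0.0016, -1.0]], 'force': [0.593, -0.1551, 0.1605], 'opening': 0.0401, 'joints': [32.2487, 21.5714, -26.7777, 117.6021, 13.7968, 43.8874, -18.6097]}
```

View pics/crop2.png

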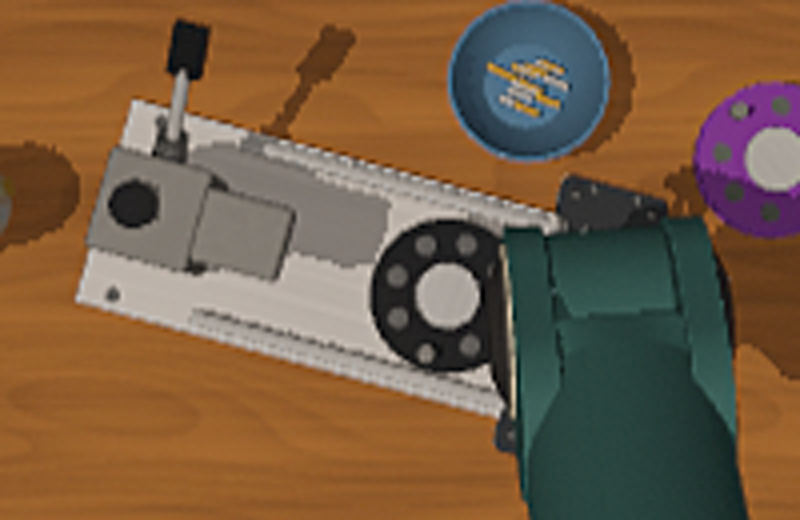

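The gripper is behind the spool, well clear of the pliers. Descend, then push along the channel.

Emit:
carry_out:
  steps:
    - [[0,0,-25],0]
    - [[0,0,-45],0]
    - [[0,0,-57],0]
    - [[0,0,-62],0]
    - [[0,0,-62],0]
    - [[2.7,9.6,-62],0]
    - [[4.9,17.3,-62],0]
    - [[5.9,21.2,-62],0]
    - [[7,25,-62],0]
    - [[8.1,28.9,-62],0]
    - [[9.2,32.7,-62],0]
    - [[10.3,36.6,-62],0]

```text
t: 3.93
tcp_pos: [0.4814, -0.0726, 0.0186]
ee_rot: [[0.27, 0.963, 0.0], [0.963, -0.27, -0.0], [-0.0, 0.0, -1.0]]
force: [-0.1, -1.6, 1.7]
opening: 0.0398
grip_force: 1.0
```

Emit:
carry_out:
  steps:
    - [[1.6,5.8,0],0]
    - [[3.2,11.6,0],0]
    - [[4.9,17.3,0],0]
    - [[6.5,23.1,0],0]
    - [[8.1,28.9,0],0]
    - [[9.7,34.7,0],0]
    - [[11.3,40.4,0],0]
    - [[13,46.2,0],0]
    - [[14.6,52,0],0]
    - [[16.2,57.8,0],0]
    - [[17.8,63.6,0],0]
    - [[18.9,67.4,0],0]

```text
t: 4.93
tcp_pos: [0.5004, -0.0044, 0.0184]
ee_rot: [[0.269, 0.963, -0.0], [0.963, -0.269, 0.0], [0.0, -0.0, -1.0]]
force: [-0.8, -1.7, 1.5]
opening: 0.0401
grip_force: 0.9
```

Run:
```python
from h import *
s=telemetry.observe(); print({k:np.round(s[k],4).tolist() for k in("t","tcp_pos","force","opening")})
y=np.array([.27,.963]); print((s["tcp_pos"][:2]-np.array([.516,.0525]))@y)
p=vision.get_image("scene"); cv2.imwrite("pics/crop3.png",cv2.resize(p["color"][190:310,290:450,::-1],(800,600),interpolation=cv2.INTER_CUBIC))
```

```text
{'t': 4.9333, 'tcp_pos': [0.5004, -0.0044, 0.0184], 'force': [-0.8278, -1.6584, 1.4857], 'opening': 0.0401}
-0.05906449579300495
```

View pics/crop3.png

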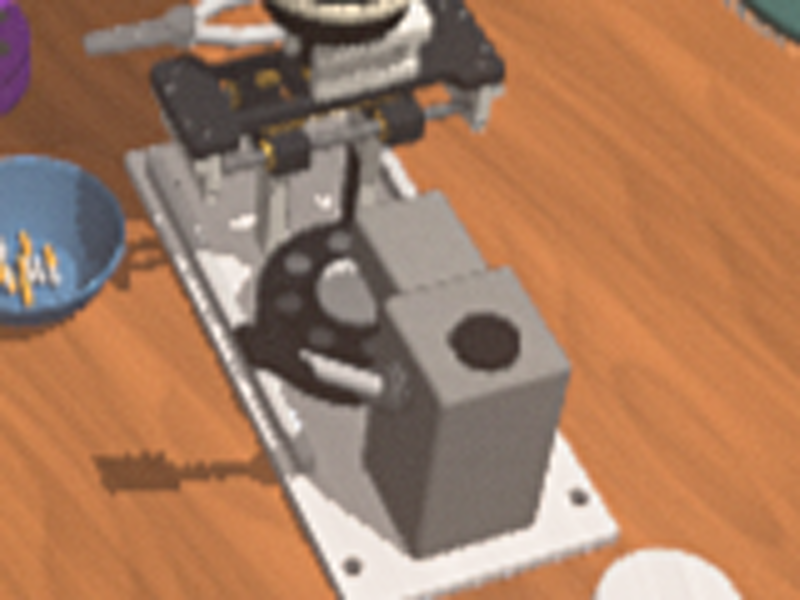

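The spool is sliding flat, with about 30 mm to go. I'll push on and then creep until the force rises.

Emit:
carry_out:
  steps:
    - [[1.6,5.8,0],0]
    - [[3.2,11.6,0],0]
    - [[4.6,16.4,0],0]
    - [[5.7,20.2,0],0]
    - [[6.5,23.1,0],0]
    - [[7,25,0],0]
    - [[7.3,26,0],0]
    - [[7.6,27,0],0]
    - [[7.6,27,0],0]

```text
t: 5.73
tcp_pos: [0.5077, 0.0217, 0.0184]
ee_rot: [[0.27, 0.963, -0.0], [0.963, -0.27, 0.0], [-0.0, -0.0, -1.0]]
force: [-0.8, -1.6, 0.5]
opening: 0.0401
grip_force: 0.3
```

Emit:
carry_out:
  steps:
    - [[0.2,0.6,0],0]
    - [[0.3,1.2,0],0]
    - [[0.5,1.8,0],0]
    - [[0.5,1.8,0],0]

```text
t: 6.07
tcp_pos: [0.5083, 0.0235, 0.0184]
ee_rot: [[0.27, 0.963, -0.0], [0.963, -0.27, 0.0], [0.0, -0.0, -1.0]]
force: [-1.1, -0.7, 1.0]
opening: 0.0401
grip_force: 0.4
```

Emit:
carry_out:
  steps:
    - [[0.3,1,0],0]
    - [[0.5,1.9,0],0]
    - [[0.5,1.9,0],0]

```text
t: 6.32
tcp_pos: [0.5085, 0.0243, 0.0184]
ee_rot: [[0.27, 0.963, -0.001], [0.963, -0.27, -0.001], [-0.002, -0.0, -1.0]]
force: [-2.5, -7.2, 2.4]
opening: 0.04
grip_force: 3.5
```

Emit:
carry_out:
  steps:
    - [[0.3,1,0],0]
    - [[0.5,1.9,0],0]
    - [[0.5,1.9,0],0]

```text
t: 6.57
tcp_pos: [0.5085, 0.0246, 0.0183]
ee_rot: [[0.271, 0.962, -0.002], [0.962, -0.271, -0.003], [-0.004, -0.001, -1.0]]
force: [-4.7, -16.3, 6.5]
opening: 0.04
grip_force: 7.5
```

The force rose to 17 N and motion stopped with the TCP at the expected y, so the spool is home. Retreat, rise and check.

Emit:
carry_out:
  steps:
    - [[-1,-3.6,0],0]
    - [[-3,-10,0],0]
    - [[-6,-21,0],0]
    - [[-9.3,-33,0],0]
    - [[-11,-40,0],0]
    - [[-11,-40,35],0]
    - [[-11,-40,75],0]
    - [[-11,-40,115],0]
    - [[-11,-40,155],0]
    - [[-11,-40,195],0]
    - [[-11,-40,225],0]
    - [[-11,-40,232],0]
  hand: 40

```text
t: 7.57
tcp_pos: [0.4998, -0.0133, 0.2553]
ee_rot: [[0.27, 0.963, 0.006], [0.963, -0.27, -0.001], [0.001, 0.006, -1.0]]
force: [0.4, 0.2, 1.1]
opening: 0.0402
grip_force: 0.0
```

Run:
```python
from h import *
s=telemetry.observe(); print({k:np.round(s[k],4).tolist() for k in("t","tcp_pos","force","opening")})
c=np.array([.516,.0525]);yy=np.array([.27,.963]);xx=np.array([.963,-.27])
p=vision.get_image("scene"); cv2.imwrite("pics/crop4.png",cv2.resize(p["color"][190:310,290:450,::-1],(800,600),interpolation=cv2.INTER_CUBIC))
W=cloud(p)
for r in pinpoint(p,"spool")[:3]: q=ray(p,r["uv"],.012)[:2]-c; print(r["confidence"],q@xx,q@yy)
X=W.reshape(-1,3); X=X[~np.isnan(X[:,0])]; q=X[:,:2]-c; a=q@xx; b=q@yy
m=(abs(a)<.06)&(b>-.15)&(b<.08)&(X[:,2]>.035)&(X[:,2]<.044); print("flange y min",b[m].min(),"x max",a[m].max(),"z",np.percentile(X[m,2],[10,50,90]),m.sum())
C=np.c_[a[m],b[m]]; 
for z in(.042,): print(np.sort(b[m])[:5])
```

```text
{'t': 7.5667, 'tcp_pos': [0.4998, -0.0133, 0.2553], 'force': [0.4498, 0.1621, 1.0737], 'opening': 0.0402}
0.74 0.34051618463662714 -0.1073741482676095
0.67 0.16354612051503306 -0.2768690369162001
0.59 0.003202388837313952 0.023774278893300874
flange y min -0.02625291423849274 x max 0.053063436965176895 z [0.03936264 0.04182172 0.04332174] 265
[-0.02625291 -0.0254016  -0.0242063  -0.02359658 -0.02345912]
```

View pics/crop4.png

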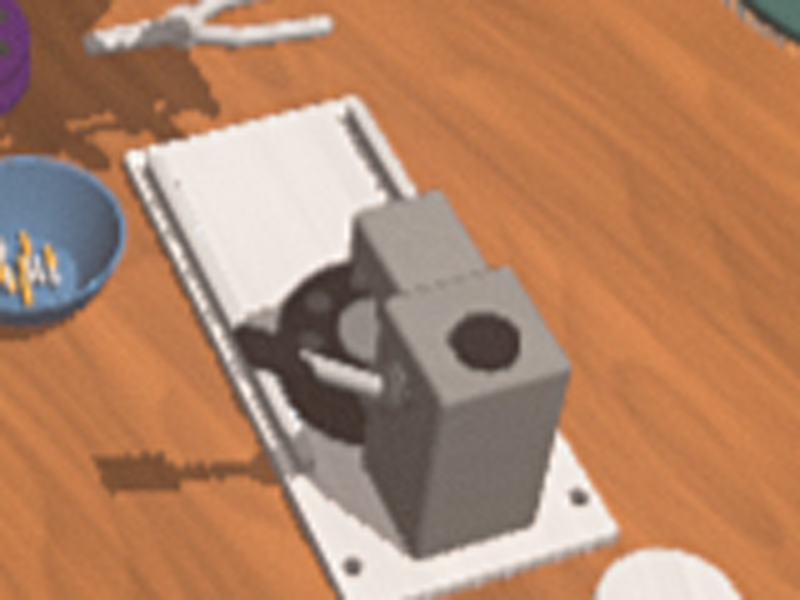

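The spool is home and flat: its near rim is at y ≈ -25 mm, which puts its centre at about +30. Now over the lever pad with the fingers shut.

Emit:
carry_out:
  steps:
    - [[20,22,0],0]
    - [[45,50,0],0]
    - [[70,78,0],0]
    - [[95,106,0],0]
    - [[118,131,0],0]
    - [[133,148,0],0]
    - [[139.7,155.4,0],0]
    - [[139.7,155.4,-15],0]
    - [[139.7,155.4,-35],0]
    - [[139.7,155.4,-46],0]
    - [[139.7,155.4,-46],0]
  hand: 0

```text
t: 8.58
tcp_pos: [0.6363, 0.1414, 0.2007]
ee_rot: [[0.27, 0.963, -0.005], [0.963, -0.27, -0.001], [-0.003, -0.005, -1.0]]
force: [-0.3, -0.3, 0.6]
opening: 0.0004
grip_force: 0.0
```

Run:
```python
from h import *
s=telemetry.observe(); print({k:np.round(s[k],4).tolist() for k in("t","tcp_pos","force","opening")})
p=vision.get_image("scene"); cv2.imwrite("pics/crop5.png",cv2.resize(p["color"][170:290,280:440,::-1],(800,600),interpolation=cv2.INTER_CUBIC))
print(proj(p,s["tcp_pos"]))
```

```text
{'t': 8.5833, 'tcp_pos': [0.6363, 0.1414, 0.2007], 'force': [-0.3458, -0.32, 0.6186], 'opening': 0.0004}
[350.34674168 250.05046539]
```

View pics/crop5.png

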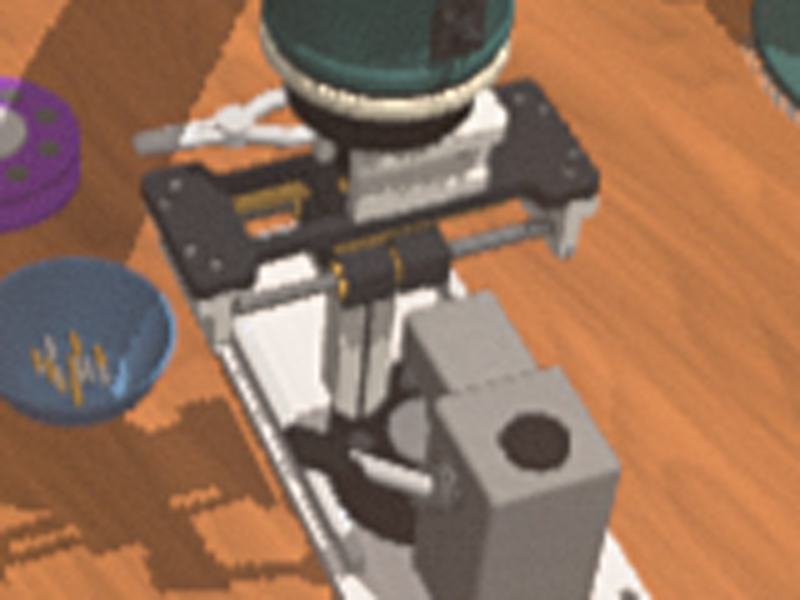

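Emit:
carry_out:
  steps:
    - [[0,0,-6],0]
    - [[0,0,-12],0]
    - [[6,-1.7,-18],0]
    - [[13.5,-3.8,-26],0]
    - [[19,-5.3,-35],0]
    - [[23.7,-6.6,-43],0]
    - [[27.5,-7.7,-52],0]
    - [[30.8,-8.6,-61.5],0]
    - [[33,-9.2,-71.5],0]
    - [[34.7,-9.7,-81.5],0]
    - [[34.7,-9.7,-88],0]
    - [[34.7,-9.7,-88],0]

```text
t: 9.63
tcp_pos: [0.6718, 0.1328, 0.1145]
ee_rot: [[0.269, 0.963, -0.002], [0.963, -0.269, -0.0], [-0.001, -0.002, -1.0]]
force: [0.1, -0.7, -0.5]
opening: 0.0004
grip_force: 0.0
```

Emit:
carry_out:
  steps:
    - [[0,0,-2],0]
    - [[0,0,-4],0]
    - [[0,0,-6],0]
    - [[0,0,-6],0]

```text
t: 9.97
tcp_pos: [0.6726, 0.1331, 0.1104]
ee_rot: [[0.269, 0.963, 0.0], [0.963, -0.269, 0.0], [0.0, 0.0, -1.0]]
force: [0.1, 0.2, 0.4]
opening: 0.0003
grip_force: 0.1
```

The force is near zero, so I need to check whether the lever actually moved.

Run:
```python
from h import *
s=telemetry.observe(); print({k:np.round(s[k],4).tolist() for k in("t","tcp_pos","force","opening")})
p=vision.get_image("scene"); cv2.imwrite("pics/crop6.png",cv2.resize(p["color"][190:310,280:440,::-1],(800,600),interpolation=cv2.INTER_CUBIC))
```

```text
{'t': 9.9667, 'tcp_pos': [0.6726, 0.1331, 0.1104], 'force': [0.0801, 0.2071, 0.352], 'opening': 0.0003}
```

View pics/crop6.png

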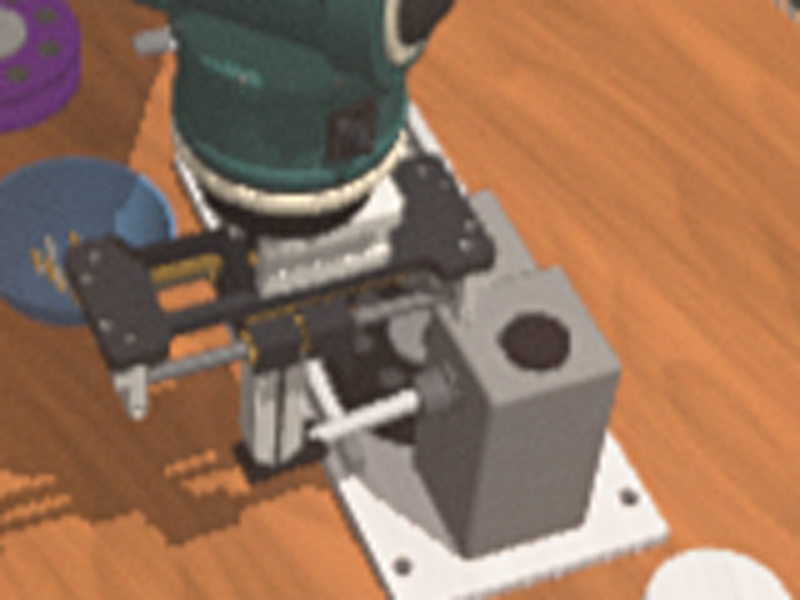

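The lever is following the fingers, just below level. Continue in small steps until the foot bears.

Emit:
carry_out:
  steps:
    - [[0,0,-1],0]
    - [[0,0,-2],0]
    - [[0,0,-3],0]
    - [[0,0,-4],0]

```text
t: 10.35
tcp_pos: [0.6727, 0.133, 0.1064]
ee_rot: [[0.27, 0.963, -0.0], [0.963, -0.27, 0.0], [-0.0, -0.0, -1.0]]
force: [-0.8, 0.8, 2.6]
opening: 0.0004
grip_force: 0.9
```

Emit:
carry_out:
  steps:
    - [[0,0,-1],0]
    - [[0,0,-2],0]
    - [[0,0,-3],0]

```text
t: 10.6
tcp_pos: [0.6726, 0.1331, 0.1037]
ee_rot: [[0.27, 0.963, -0.0], [0.963, -0.27, 0.0], [0.0, -0.0, -1.0]]
force: [-5.6, -0.5, 11.6]
opening: 0.0003
grip_force: 5.4
```

Emit:
carry_out:
  steps:
    - [[0,0,-1],0]
    - [[0,0,-2],0]
    - [[0,0,-2],0]

```text
t: 10.85
tcp_pos: [0.6727, 0.1332, 0.1025]
ee_rot: [[0.269, 0.963, 0.0], [0.963, -0.269, 0.0], [0.0, 0.0, -1.0]]
force: [-7.2, -1.0, 16.6]
opening: 0.0006
grip_force: 7.4
```

It's bearing at 17 N and has nearly stopped moving. Lift straight off and check.

Emit:
carry_out:
  steps:
    - [[0,0,3],0]
    - [[0,0,12],0]
    - [[0,0,40],0]
    - [[0,0,75],0]
    - [[0,0,110],0]
    - [[0,0,150],0]
    - [[0,-40,160],0]
    - [[0,-80,160],0]
    - [[0,-120,160],0]
    - [[0,-160,160],0]
    - [[0,-190,160],0]
    - [[0,-200,160],0]

```text
t: 11.85
tcp_pos: [0.6723, -0.0735, 0.2615]
ee_rot: [[0.276, 0.961, -0.0], [0.961, -0.276, -0.002], [-0.002, 0.0, -1.0]]
force: [0.8, -0.2, 0.1]
opening: 0.0007
grip_force: 0.0
```

Run:
```python
from h import *
s=telemetry.observe(); print({k:np.round(s[k],4).tolist() for k in("t","tcp_pos","force","opening")})
c=np.array([.516,.0525]);yy=np.array([.27,.963]);xx=np.array([.963,-.27])
ims=[]
for n in("scene","top"):
    p=vision.get_image(n); W=cloud(p)
    if n=="scene": cv2.imwrite("pics/crop7.png",cv2.resize(p["color"][190:310,290:450,::-1],(800,600),interpolation=cv2.INTER_CUBIC))
    X=W.reshape(-1,3); X=X[~np.isnan(X[:,0])]; q=X[:,:2]-c; a=q@xx; b=q@yy
    m=(abs(a)<.06)&(b>-.15)&(b<.08)&(X[:,2]>.035)&(X[:,2]<.044); print(n,"flange ymin",np.sort(b[m])[:3])
    m=(a>.06)&(a<.16)&(abs(b-.12)<.008)&(X[:,2]>.06)&(X[:,2]<.2)
    if m.sum()>5: k=np.polyfit(a[m],X[m,2],1); print("lever slope deg",np.degrees(np.arctan(k[0])),"z at pad",np.polyval(k,.127),m.sum())
```

```text
{'t': 11.85, 'tcp_pos': [0.6723, -0.0735, 0.2615], 'force': [0.7614, -0.2049, 0.1133], 'opening': 0.0007}
scene flange ymin [-0.02779362 -0.02662855 -0.02510754]
lever slope deg -11.179329070315584 z at pad 0.10385948896991838 181
top flange ymin [-0.08395702 -0.02236266 -0.02148969]
lever slope deg -11.36936420093074 z at pad 0.1047534422993181 148
```

View pics/crop7.png

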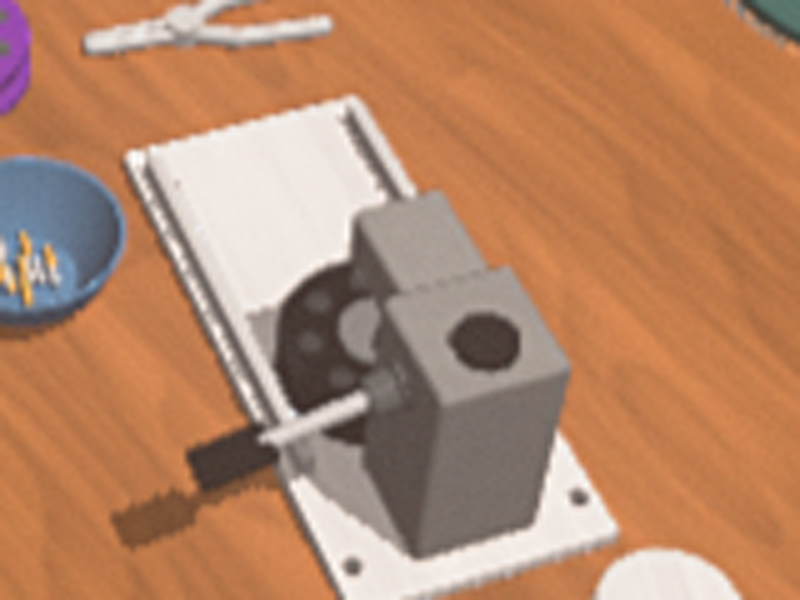

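```bash
python3 -c "
from h import *
print(ticket.finish_job())"
```

```text
the job is handed in; nothing more can be done
None
```

I handed the job in at about 12 s: the spool is home and flat against the column, and the lever was pressed to 17 N and stayed down after release, at about 11–12° below level. I couldn't see the foot's contact itself, and I moved nothing else.

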